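# Square up the corner of a display tray

## Task

The yellow left side of the half-built display tray leans in. Take the aluminium square by its red knob and press its outer corner into the tray's far left corner (as the robot sees it), firmly but gently and touching the sides with nothing but the square, so that it bears on the wooden back side and on the yellow side at once, with no gap along either leg and the yellow side standing square; keep it pressed there for about a second. Then lay the square flat in the middle of the cork mat again and let go, leaving the yellow side square and everything else where it is.

Things in the scene. Friction and masses are not known exactly. Their poses are not given: they have to be found in the camera images.
- tray: White base board of the display tray, 200 (x) x 180 (y) x 10 mm high, fixed. Origin: centre of its underside; x points to the tray's back (far side), y to its left. Tray x and y below are in this frame. Its top is the tray's floor, smooth (friction 0.2); a square pressed down on it drags, so carry it 2 to 4 mm clear while feeling for the sides.
- back_rail: Brass strip along the back of the board, fixed; axes as the tray's, origin at tray x 80, y 0 mm, on the board's top. It carries the wooden back side: 12 mm thick, 20 mm high above the board, from tray y -88 to +62 mm, across tray x, glued fast, smooth (friction 0.2, the yellow side too). Its inner face lies anywhere from tray x 66 to 80 mm; find it by touch or sight.
- side_post: Brass hinge pin (vertical, 6 mm thick, 24 mm high) that carries the yellow left side, with a small brass stop block outside that side's free end; fixed. Axes as the tray's; origin on the pin's axis at tray x 92, y 75 mm, on the board's top.
- side (a joint): Lean (rad) of the yellow side: a bar 166 long, 10 thick, 20 mm high above the board, running from the hinge pin to the tray's front. 0 = square to the back side, on its stop, inner face at tray y 70 mm; positive = front end swung inwards (0.12 to 0.24 at the start). Turns stiffly (0.12 N m: the square needs 1 to 1.5 N), stays where left, cannot go below 0.
- square_mid (a point): Flat aluminium L square, 160 to 260 g; point on the axis of its upright round red knob, 30 mm above its underside. Knob 14 mm diameter, 10 to 60 mm above the underside, grip at 42. Legs 14 high, 16 wide, 90 mm long outside. In its own axes the outer faces lie at x +28 and y +28 mm, the legs end at x -62 and y -62. In the tray's corner its x and y point as the tray's.
- mat: Square cork mat, 160 x 160 x 4 mm, fixed; origin: centre of its underside.
- brush_holder: Black brush holder with brushes, 76 mm diameter, 190 mm high; bystander, origin at its foot.
- spray_can: White spray can, 52 mm diameter, 170 mm high; bystander, origin at its foot.
- tank_kit: Green resin tank kit, about 105 x 68 x 50 mm, on the round wooden turntable; bystander, origin under its centre.
- sanding_stick: Flat steel sanding stick, 170 x 18 x 5 mm; bystander, origin under its centre.
- paint_pot_blue: Blue paint pot, 38 mm diameter, 42 mm high; bystander, origin at its foot.
- paint_pot_orange: Orange paint pot, as the blue one; bystander.
Things that resemble listed ones, but are neither listed nor needed, are in the scene too. There is more than one size of the part that bears square_mid; the job needs the largest.

How it is judged:
On the way:
1. the square is pressed into the corner against the back side and the yellow side at once, both legs flush and the yellow side square (contact force between square and back_rail above 1.5 N and contact force between square and side_post above 1.5 N and angle between the x axis of square_mid and the x axis of tray, either way round below 0.03 rad and value of joint side below 0.03 rad and x of square_mid in the frame of tray above 0.032 m and y of square_mid in the frame of tray above 0.037 m), for 0.5 s.
At the end, for the whole second after the job is handed in: The square lies flat and still on the cork mat, its knob within 45 mm of the mat's centre, and the yellow side stands square to within 0.03 rad (horizontal distance between square_mid and mat below 0.045 m and height (world z) of square_mid below 0.038 m and angle between square_mid's own z axis and vertical below 0.05 rad and value of joint side below 0.03 rad and linear speed of square below 0.02 m/s); the robot touches nothing.
It fails at once if the back side or the yellow side pressed with more than 40 N (contact force between square and back_rail above 40 N or contact force between square and side_post above 40 N).
It fails at once if the robot itself pushes the sides of the tray (more than 3 N) (contact force between the fingers and back_rail above 3 N or contact force between the fingers and side_post above 3 N).
It fails at once if a bystander shifted more than 30 mm or tipped over (distance of any of brush_holder, spray_can, tank_kit, sanding_stick, paint_pot_blue, paint_pot_orange from where it was at the start of the episode above 0.03 m or angle between any of brush_holder, spray_can, tank_kit, sanding_stick, paint_pot_blue, paint_pot_orange's own z axis and vertical above 0.4 rad).
It also fails if it takes over 67 s, if anything falls off the work surface, if the arm or the gripper's body presses on something with over 40 N, if the wrist force passes 120 N, or if a joint passes its speed limit or range.

## Robot

A 6-joint arm with a two-finger parallel gripper is mounted at the origin on the work surface. World frame = base frame: x ahead of the robot, y to its left, z up, the work surface at z = 0. Lengths are in m, angles in rad, forces in N, time in s.
With the tool pointing down it reaches from about 0.35 to 0.8 m from the base axis. Payload 7.3 kg.
Tool frame: the origin (TCP) lies between the finger pads; the fingertips stand 25 mm ahead of it and the grasp point (between the pads) lies 6 mm ahead of it (r.tip_extent is the distance from the TCP to the fingertips, in m); z points along the fingers, y is the line along which they close (so a half turn about z gives the same grasp; the last joint's range is limited). The gripper opens to 85 mm and grips with 20 to 120 N. Pads are 22 mm wide; open, the fingers measure 114 mm over their backs; the gripper's body (76 mm by 85 mm) begins 54 mm behind the grasp point. The pads swing forward as they close: fully open they stand 13 mm farther back than shut.
Start: joints at [-1.278, 0.342, 1.524, -0, 1.275, -0.146], TCP at [0.223, -0.475, 0.256] pointing down, gripper open.
Joint ranges: [-2.53, 2.53], [-0.77, 2.02], [0.04, 2.7], [-1, 4.14], [0.28, 2.66], [-3.11, 3.11]. Speed limits (rad/s): [2.57, 2.57, 3.14, 3.14, 3.14, 3.14].

## Interface

Orientations are given as a unit quaternion [x, y, z, w].
In Python, from workcell import r, command_gripper, optics gives the robot as it stands. The module is installed in compiled form; this text tells all that it offers. Calls block until the motion is done:
- r.reach(position, orientation): joint-space move of the TCP to a pose.
- r.move_straight(position, orientation=None, speed=0.15, max_force=None): straight line of the TCP; orientation=None keeps the orientation; speed is the mean speed in m/s. With max_force (N) it stops when the force on the tool has changed by that much, and returns True; else False.
- r.movej(angles): joint-space move.
- command_gripper(opening, force=None): finger opening in m; force is the grip in N (None keeps the last); returns when the fingers have stopped.
- r.hold(seconds).
- r.solve_ik(position, orientation): joint angles nearest the present ones, or None.
- r.read_state(): the state.
- optics.get_image(name): name is "scene" or "top" or "wrist"; returns (picture, depth): 480x640x3 uint8, red, green, blue; 480x640 float32, m along the optical axis (not along the pixel's ray), 0 where there is no reading.
- optics.camera_model(name): a dict with "K" (3x3 intrinsics, pixels), "R" (3x3) and "t" (3): a world point X has camera coordinates R X + t; the wrist camera has in their place "tool_from_camera" (4x4, takes a point from camera to tool coordinates, whose origin is the TCP and whose axes are the flange's). Camera axes: x right, y down, z forward; pixel columns grow to the right and rows downward; lengths in m; the calibration is good to about 2 mm. A picture is of the moment at which its call begins: read the wrist's pose just before it. camera_model takes no time and is no camera call.
A pose or a line that the arm cannot do raises r.PlanningError and nothing moves.
- r.finish_job(): hands the job in; it is judged then, once.
The state is a dict: "time_s": time; "joint_positions": joint angles; "dq": joint speeds; "tau": joint torques, N m; "eef_pos": TCP position; "eef_rot": TCP orientation; "contact_force": force on the tool from outside, world axes, zero at the start; "torque": the same for the moment, N m; "grip_width": finger opening in m; "grip_force": force on a finger pad.
Only numpy, scipy, OpenCV 4.12 (cv2) and the standard library are available. Lean on these libraries where they do the work, as an engineer would, in place of code of your own. Each camera call takes 0.05 s, during which the arm holds its last target. There are 200 camera calls.

## Working session

There is one attempt and no reset: what is moved stays moved. The work goes in short steps, each a Python script; the robot and the scene stay as the last script left them, time stands still between calls to the robot, and variables do not carry over. Pictures are saved under pics/ and viewed, at most 10 in all, crops included, and the job is handed in when it is done.

```bash
mkdir -p pics; python3 - <<'E'
from workcell import r,optics
import cv2,numpy as np
for n in("top","scene"):
    p,d=optics.get_image(n); cv2.imwrite(f"pics/{n}0.png",p[:,:,::-1]); np.savez(f"{n}0.npz",p=p,d=d)
    m=optics.camera_model(n); print(n,m)
print(r.read_state())
E
```

```text
top {'K': array([[471.45169783,   0.        , 317.0800325 ],
       [  0.        , 471.45169783, 239.52658677],
       [  0.        ,   0.        ,   1.        ]]), 'R': array([[-0.01084212, -0.99978394, -0.01773483],
       [-0.99704777,  0.01215731, -0.07581526],
       [ 0.07601449,  0.01686048, -0.99696415]]), 't': array([0.02255855, 0.59171268, 1.01620821])}
scene {'K': array([[443.84862211,   0.        , 316.27070942],
       [  0.        , 443.84862211, 245.30703601],
       [  0.        ,   0.        ,   1.        ]]), 'R': array([[-0.71192137,  0.70208201, -0.01577384],
       [ 0.44043859,  0.42889098, -0.78871185],
       [-0.54697514, -0.56844823, -0.61456067]]), 't': array([ 0.43703163, -0.19570822,  1.32330176])}
{'time_s': 0.1, 'joint_positions': array([-1.27801677e+00,  3.42628744e-01,  1.52489315e+00,  2.26180892e-05,
        1.27542263e+00, -1.46012743e-01]), 'dq': array([ 1.59052214e-03, -2.98828886e-03, -1.84446750e-03,  1.07531274e-03,
       -6.98451766e-04, -1.80353643e-05]), 'tau': array([ 1.72630218e-03, -4.34448016e+01, -2.46490091e+01, -8.84758379e-05,
        4.65761797e-03,  5.41431262e-06]), 'eef_pos': array([ 0.22297176, -0.47494837,  0.25571795]), 'eef_rot': array([ 9.76029545e-01,  2.17637016e-01, -3.87698512e-05, -6.74907465e-04]), 'contact_force': array([-0.3007262 , -0.43311188, -0.40805719]), 'torque': array([-0.0237677 , -0.02532718, -0.03114177]), 'grip_force': 0.0, 'grip_width': 0.08547975737659375}
```

View pics/top0.png

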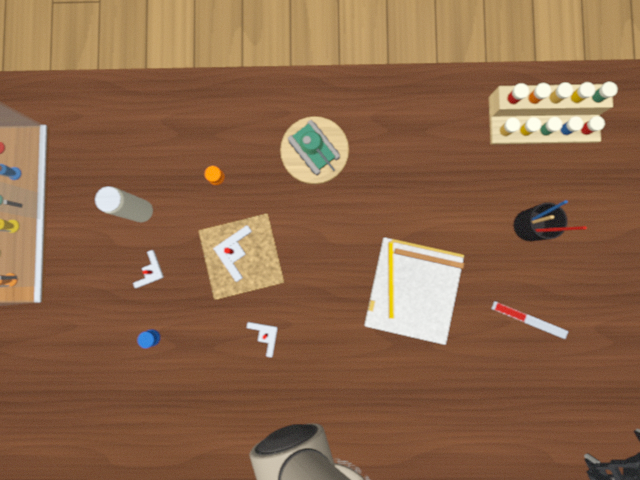

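View pics/scene0.png

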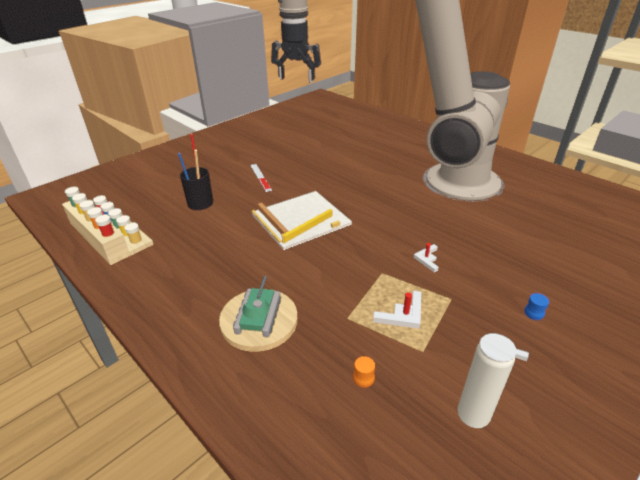

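The three look-alikes with red knobs are at top-view pixels (230,251) on the mat, which is the largest, (149,271) small and (266,337) small. I choose the one on the mat. The tray is at about (415,290), with its back at the top and the yellow side at its left.

```bash
cat > h.py <<'E'
import cv2,numpy as np
from scipy.spatial.transform import Rotation as Ro
from workcell import r,optics,command_gripper
def q(yaw): # tool down, tool y axis (closing) at world angle yaw-90deg
    return (Ro.from_euler('z',yaw)*Ro.from_euler('x',np.pi)).as_quat()
def cast(uv,z,K,R,t):
    uv=np.atleast_2d(uv).astype(float); c=np.c_[uv,np.ones(len(uv))]@np.linalg.inv(K).T
    d=c@R; o=-R.T@t                     # rays in world
    return (o+d*((z-o[2])/d[:,2])[:,None])[:,:2]
def topcast(uv,z):
    m=optics.camera_model("top"); return cast(uv,z,m["K"],m["R"],m["t"])
def wristshot():
    s=r.read_state(); p,d=optics.get_image("wrist"); m=optics.camera_model("wrist")
    T=np.eye(4); T[:3,:3]=Ro.from_quat(s["eef_rot"]).as_matrix(); T[:3,3]=s["eef_pos"]
    C=np.linalg.inv(T@m["tool_from_camera"]); return p,d,(m["K"],C[:3,:3],C[:3,3])
def biggest(mask):
    c=max(cv2.findContours(mask.astype(np.uint8),cv2.RETR_EXTERNAL,cv2.CHAIN_APPROX_NONE)[0],key=cv2.contourArea)
    return c[:,0,:]
def rect(P): # P metres -> centre, size, angle deg
    (c,s,a)=cv2.minAreaRect((P*1000).astype(np.float32)); return np.round(c,1),np.round(s,1),round(a,1)
E
python3 - <<'E'
from h import *
p=np.load("top0.npz")["p"]; hsv=cv2.cvtColor(p,cv2.COLOR_RGB2HSV); H,S,V=cv2.split(hsv)
def box(m,u0,u1,v0,v1):
    o=np.zeros_like(m); o[v0:v1,u0:u1]=m[v0:v1,u0:u1]; return o
sq=box((S<50)&(V>150),195,290,210,305); c=biggest(sq); print("square",rect(topcast(c,.018)))
red=box((S>150)&(V>120)&((H<8)|(H>172)),195,290,210,305); c=biggest(red); print("knob px",c.mean(0),topcast(c.mean(0)[None],.050))
mat=box((V>120),190,295,205,310); c=biggest(mat); print("mat",rect(topcast(c,.004)))
ye=box((S>170)&(H>20)&(H<32)&(V>150),384,398,235,325); c=biggest(ye); print("yellow",rect(topcast(c,.030)))
wh=box((V>110)&~((H<14)&(S>100)),360,470,230,350); c=biggest(wh); print("tray",rect(topcast(c,.01)))
wo=box((H<20)&(S>80)&(V>130),393,466,240,272); c=biggest(wo); print("wood",rect(topcast(c,.03)))
pts=cv2.approxPolyDP(biggest(sq)[:,None],4,True)[:,0]; print(pts, topcast(pts,.018).round(3))
print(r.tip_extent, optics.camera_model("wrist"))
cv2.imwrite("pics/crop.png",cv2.resize(p[200:350,190:480,::-1],None,fx=2.7,fy=2.7,interpolation=cv2.INTER_CUBIC))
E
```

```text
square (array([564.7, 184.3]), array([92.5, 93.3]), 34.2)
knob px [228.38888889 250.44444444] [[0.56864628 0.20613156]]
mat (array([557.3, 186.1]), array([236.6, 233.8]), 89.5)
yellow (array([ 501.9, -142.6]), array([  6.5, 159.9]), 88.7)
tray (array([ 478.9, -197.1]), array([187.5, 205.4]), 76.6)
wood (array([ 547.3, -226.9]), array([154.3,  13.6]), 77.9)
[[247 225]
 [213 248]
 [235 281]
 [242 277]
 [233 262]
 [245 254]
 [237 241]
 [251 231]] [[0.627 0.171]
 [0.576 0.247]
 [0.503 0.198]
 [0.511 0.182]
 [0.545 0.202]
 [0.562 0.176]
 [0.591 0.194]
 [0.613 0.162]]
0.025 {'K': array([[376.80624057,   0.        , 316.73686809],
       [  0.        , 376.80624057, 241.88648509],
       [  0.        ,   0.        ,   1.        ]]), 'tool_from_camera': array([[ 1.66372560e-04, -9.57279015e-01, -2.89165801e-01,
         7.15250202e-02],
       [ 9.99999921e-01,  2.63672049e-04, -2.97528861e-04,
        -7.38121481e-04],
       [ 3.61063074e-04, -2.89165729e-01,  9.57278983e-01,
        -1.18292483e-01],
       [ 0.00000000e+00,  0.00000000e+00,  0.00000000e+00,
         1.00000000e+00]])}
```

View pics/crop.png

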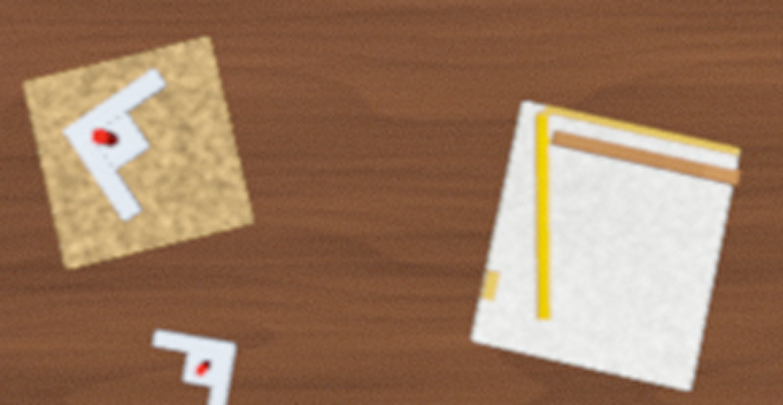

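The crop confirms the choice: the L on the mat has its knob at crop (103,137), and its box measures 92.5 x 93.3 mm against 90 mm expected. Next I go above it and above the tray for close looks.

```bash
python3 - <<'E'
from h import *
mat=np.array([[23,82],[210,37],[252,222],[67,268]])/2.7+[190,200]
M=topcast(mat,.004); print("mat",M.mean(0),rect(M))
tr=np.array([[523,100],[740,148],[692,390],[471,341]])/2.7+[190,200]
T=topcast(tr,.010); print("tray",T.round(3).tolist(),T.mean(0),rect(T))
y=np.radians
r.reach([0.48,-0.19,0.30],q(y(168)))
p,d,c=wristshot(); cv2.imwrite("pics/wt.png",p[:,:,::-1]); np.savez("wt.npz",p=p,K=c[0],R=c[1],t=c[2])
r.reach([0.569,0.207,0.24],q(y(-145.5)))
p,d,c=wristshot(); cv2.imwrite("pics/ws.png",p[:,:,::-1]); np.savez("ws.npz",p=p,K=c[0],R=c[1],t=c[2])
s=r.read_state(); print(s["time_s"],s["joint_positions"])
cv2.imwrite("pics/w2.png",cv2.resize(np.hstack([np.load("wt.npz")["p"],p])[:,:,::-1],(800,300)))
E
```

```text
mat [0.55794822 0.1870283 ] (array([557.6, 187.3]), array([159.3, 160.8]), 12.9)
tray [[0.597, -0.132], [0.555, -0.309], [0.36, -0.264], [0.401, -0.086]] [ 0.47799934 -0.19775171] (array([ 477.7, -197.8]), array([182.3, 201.5]), 76.7)
3.2583 [ 2.20181877e-01  5.02328469e-01  1.31508792e+00 -3.70179894e-04
  1.32369876e+00 -1.95048939e+00]
```

View pics/w2.png

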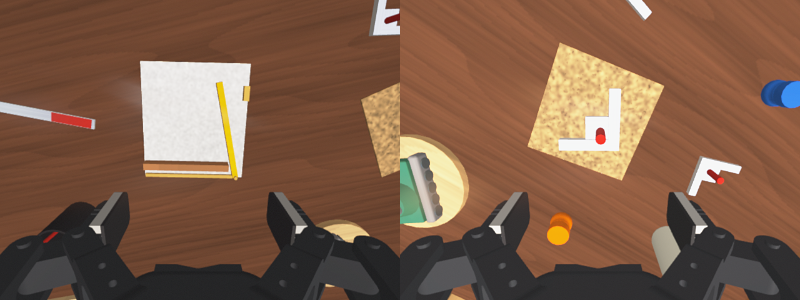

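The left picture shows the tray with the wooden side at about (185,167) and the yellow side leaning from (236,178) to (220,82). The right one shows the square on the mat, with the knob top at (600,138) and the outer corner at (620,150).

```bash
cat >> h.py <<'E'
def meas_square(p,c,zu,box):
    u0,u1,v0,v1=box; hsv=cv2.cvtColor(p,cv2.COLOR_RGB2HSV); H,S,V=cv2.split(hsv)
    W=np.zeros(S.shape,np.uint8); W[v0:v1,u0:u1]=1
    red=(W>0)&(S>150)&(V>80)&((H<8)|(H>172)); al=(W>0)&(S<50)&(V>140)
    k=biggest(red); b=biggest(al)
    rr=rect(cast(b,zu+.014,*c)); print("square rect",rr)
    # knob top: brightest red blob
    kt=biggest(red&(V>215)); print("knob top",cast(kt.mean(0),zu+.060,*c).round(4), cv2.minEnclosingCircle(kt)[1])
    return rr
E
python3 - <<'E'
from h import *
L=lambda f:(lambda z:(z["p"],(z["K"],z["R"],z["t"])))(np.load(f))
p,c=L("ws.npz"); meas_square(p,c,.004,(250,350,140,245))
p,c=L("wt.npz"); H,S,V=cv2.split(cv2.cvtColor(p,cv2.COLOR_RGB2HSV))
W=np.zeros(S.shape,bool); W[90:300,210:410]=1
wh=biggest(W&(S<45)&(V>140)); P=cast(wh,.010,*c); print("white",rect(P))
ye=biggest(W&(S>170)&(H>22)&(H<32)&(V>190)); 
print("yellow",rect(cast(ye,.030,*c)), cv2.minAreaRect(ye.astype(np.float32)))
wo=biggest(W&(S>80)&(H<16)&(V>110)); print("wood", rect(cast(wo,.030,*c)))
# left (y-) edge, front edge of tray: fit lines in world
img=p[90:300,210:410]; cv2.imwrite("pics/t2.png",cv2.resize(img[:,:,::-1],None,fx=2.8,fy=2.8,interpolation=cv2.INTER_CUBIC))
E
```

```text
square rect (array([562.3, 183.8]), array([91.5, 89.6]), 35.5)
knob top [[0.5645 0.2076]] 7.905794143676758
white (array([ 474.5, -196.5]), array([180.3, 199.8]), 76.6)
yellow (array([ 498.2, -144.2]), array([  9.1, 164.2]), 89.2) ((363.2702331542969, 207.12161254882812), (152.89105224609375, 9.04194450378418), 80.53767395019531)
wood (array([ 571.6, -220. ]), array([224. ,  40.7]), 82.0)
```

View pics/t2.png

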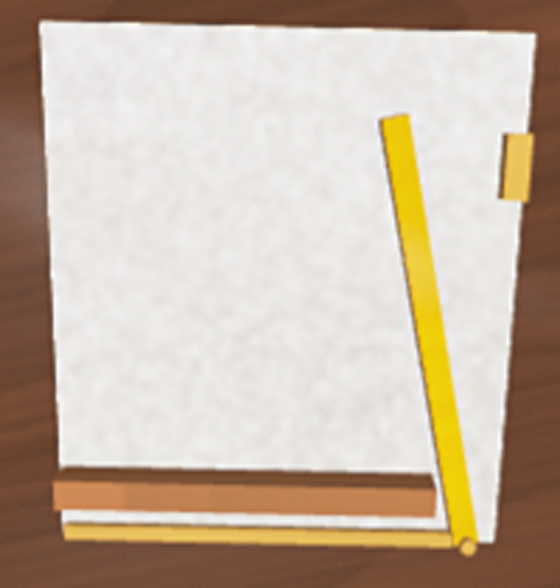

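```bash
python3 - <<'E'
from h import *
y=np.radians(-144.5)
r.move_straight([0.566,0.2076,0.10],q(y))
r.move_straight([0.566,0.2076,0.052],q(y),speed=.08,max_force=15)
command_gripper(0.0,force=60)
s=r.read_state(); print(s["grip_width"],s["grip_force"],s["eef_pos"])
r.move_straight([0.566,0.2076,0.15],speed=.1)
p,d,c=wristshot(); np.savez("wh.npz",p=p,K=c[0],R=c[1],t=c[2])
s=r.read_state(); print(s["eef_pos"],s["contact_force"],s["time_s"])
r.reach([0.48,-0.19,0.15],q(np.radians(166.6)))
T=np.array([.4755,-.197]);a=np.radians(-13.4);Rz=np.array([[np.cos(a),-np.sin(a)],[np.sin(a),np.cos(a)]])
P=T+Rz@[0.010,-0.010]
r.move_straight([*P,0.10],q(np.radians(166.6)))
p,d,c=wristshot(); np.savez("wh2.npz",p=p,K=c[0],R=c[1],t=c[2]); print(r.read_state()["time_s"],P)
cv2.imwrite("pics/wh2.png",p[:,:,::-1])
E
```

```text
0.012467900596265385 58.34986388683319 [0.56611175 0.20761484 0.05220713]
[0.56555283 0.20747907 0.14910388] [-0.60438573 -0.43960974 -2.02384071] 6.9333
9.0 [ 0.48291028 -0.20904524]
```

View pics/wh2.png

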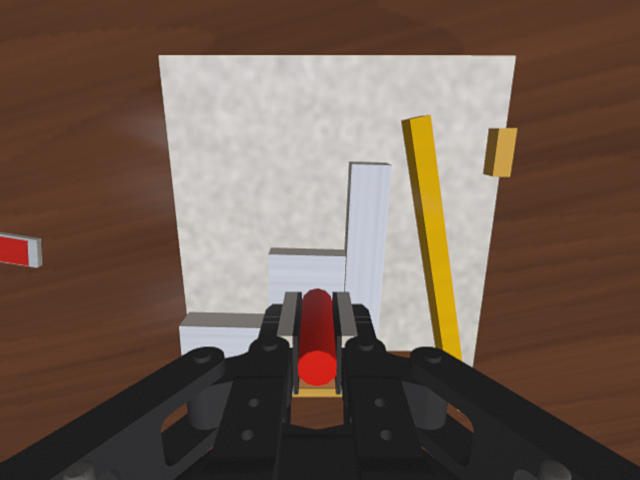

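The square is gripped with its leg end edge at (349..390,163). The tray's front edge runs from (160,55) to (515,55), and the yellow side is to the right of the leg. I'll measure the relative yaw and the clearance.

```bash
python3 - <<'E'
from h import *
z=np.load("wh2.npz"); p=z["p"]; c=(z["K"],z["R"],z["t"])
H,S,V=cv2.split(cv2.cvtColor(p,cv2.COLOR_RGB2HSV)); g=cv2.cvtColor(p,cv2.COLOR_RGB2GRAY).astype(float)
def hl(us,v0,v1,zz,sgn): # horizontal-ish edge: strongest gradient per column
    pts=[]
    for u in us:
        d=np.diff(cv2.GaussianBlur(g,(3,3),0)[v0:v1,u])*sgn; pts.append([u,v0+d.argmax()+.5])
    return line(pts,zz)
def vl(vs,u0,u1,zz,sgn,ch):
    pts=[]
    for v in vs:
        d=np.diff(cv2.GaussianBlur(ch,(3,3),0)[v,u0:u1])*sgn; pts.append([u0+d.argmax()+.5,v])
    return line(pts,zz)
def line(pts,zz):
    P=cast(np.array(pts),zz,*c); vx,vy,x,y=cv2.fitLine(P.astype(np.float32),cv2.DIST_HUBER,0,1e-4,1e-4).ravel()
    res=np.abs((P-[x,y])@[-vy,vx]); return np.degrees(np.arctan2(vy,vx)).round(2),np.round([x,y],4),res.mean().round(5)
Sf=S.astype(float)
print("tray front",hl(range(170,505,3),40,70,.010,+1))
print("tray -y edge",vl(range(70,300,3),150,200,.010,-1,Sf))
ye=((S>150)&(H>18)&(H<34)).astype(float)*255
print("square +y outer face top",vl(range(170,290,3),365,402,.066,-1,g-0), )
print("same, by yellow/other")
print("square leg end top edge",hl(range(355,386),155,175,.066,-1))
print("leg inner top edge (y=12)",vl(range(170,245,3),335,360,.066,+1,g))
print("yellow inner top edge",vl(range(125,310,3),395,450,.030,+1,ye))
print(p[200,335:400,:].mean(1).astype(int).tolist())
E
```

```text
tray front (np.float32(76.66), array([ 0.377 , -0.1738], dtype=float32), np.float64(0.0))
tray -y edge (np.float32(-13.38), array([ 0.4063, -0.2732], dtype=float32), np.float64(0.00014))
square +y outer face top (np.float32(-11.07), array([ 0.4556, -0.174 ], dtype=float32), np.float64(0.00234))
same, by yellow/other
square leg end top edge (np.float32(76.64), array([ 0.426 , -0.1752], dtype=float32), np.float64(4e-05))
leg inner top edge (y=12) (np.float32(-14.79), array([ 0.4421, -0.1859], dtype=float32), np.float64(0.0001))
yellow inner top edge (np.float32(-0.75), array([ 0.4642, -0.1522], dtype=float32), np.float64(0.00013))
[204, 203, 199, 195, 193, 193, 190, 191, 191, 194, 196, 178, 116, 83, 113, 187, 201, 202, 202, 201, 201, 198, 200, 200, 201, 204, 203, 202, 202, 201, 201, 200, 201, 201, 201, 202, 203, 203, 202, 201, 200, 199, 196, 196, 197, 200, 201, 203, 202, 202, 200, 201, 203, 204, 200, 199, 201, 200, 200, 200, 199, 198, 197, 197, 196]
```

```bash
cat >> h.py <<'E'
A=np.radians(-13.37); EX=np.array([np.cos(A),np.sin(A)]); EY=np.array([-np.sin(A),np.cos(A)]); O=np.array([.4743,-.1969])
ZP=.0617
def w(x,y,z=ZP): return [*(O+x*EX+y*EY),z]
def rep(l=""):
    s=r.read_state(); d=s["eef_pos"][:2]-O; f=s["contact_force"][:2]
    yaw=np.degrees(Ro.from_quat(s["eef_rot"]).as_matrix()[:2,0]); yaw=np.degrees(np.arctan2(yaw[1],yaw[0]))
    print(l,"t%.1f x %.4f y %.4f z %.4f yaw %.2f | F x %.2f y %.2f z %.2f Mz %.3f"%(s["time_s"],d@EX,d@EY,s["eef_pos"][2],yaw,f@EX,f@EY,s["contact_force"][2],s["torque"][2]),flush=True)
    return d@EX,d@EY
E
python3 - <<'E'
from h import *
Q=q(np.radians(166.63+0.4))
r.move_straight(w(.010,-.010),Q,speed=.06); r.hold(.2); rep("down")
h=r.move_straight(w(.056,-.010),Q,speed=.02,max_force=4); x,y=rep(h); r.hold(.2); x,y=rep("held")
E
```

```text
down t10.0 x 0.0102 y -0.0101 z 0.0620 yaw 167.03 | F x -0.24 y -0.34 z -1.09 Mz 0.007
True t11.5 x 0.0419 y -0.0098 z 0.0609 yaw 167.05 | F x -0.09 y 0.22 z -2.05 Mz -0.011
held t11.7 x 0.0415 y -0.0097 z 0.0604 yaw 167.04 | F x -0.25 y -0.48 z -0.84 Mz -0.003
```

```bash
python3 - <<'E'
from h import *
Q=q(np.radians(166.63+0.4))
x,y=rep()
for i in range(8):
    x+=.001; r.move_straight(w(x,-.010,.0625),Q,speed=.01); r.hold(.1); rep("%.4f"%x)
    s=r.read_state()
    if -(s["contact_force"][:2]@EX)>4: break
E
```

```text
t11.7 x 0.0415 y -0.0097 z 0.0604 yaw 167.04 | F x -0.25 y -0.48 z -0.84 Mz -0.003
0.0425 t12.2 x 0.0422 y -0.0100 z 0.0625 yaw 167.04 | F x -2.48 y -0.34 z -0.21 Mz 0.082
0.0435 t12.5 x 0.0425 y -0.0099 z 0.0622 yaw 167.05 | F x -5.57 y -1.02 z 0.15 Mz 0.107
```

```bash
python3 - <<'E'
from h import *
for dy in (.9,1.4,1.9):
    Q=q(np.radians(166.63+dy))
    r.move_straight(w(.0405,-.010,.0622),Q,speed=.02); r.move_straight(w(.0432,-.010,.0622),Q,speed=.01); r.hold(.15); rep("%.1f"%dy)
    if r.read_state()["torque"][2]<0: break
E
```

```text
0.9 t13.4 x 0.0426 y -0.0099 z 0.0620 yaw 167.54 | F x -4.51 y -0.01 z -0.27 Mz 0.151
1.4 t14.2 x 0.0426 y -0.0099 z 0.0620 yaw 168.03 | F x -4.21 y -0.14 z -1.41 Mz -0.019
```

```bash
python3 - <<'E'
from h import *
Q=q(np.radians(166.63+1.35))
r.move_straight(w(.0405,-.010,.0625),Q,speed=.02); rep("back")
r.move_straight(w(.0405,.030,.0625),Q,speed=.025,max_force=10); rep("y")
y=r.read_state(); y=.030
for i in range(20):
    y+=.001; r.move_straight(w(.0405,y,.0625),Q,speed=.012); r.hold(.05); rep("%.4f"%y)
    if -(r.read_state()["contact_force"][:2]@EY)>5: break
E
```

```text
back t14.5 x 0.0413 y -0.0101 z 0.0629 yaw 167.97 | F x -0.71 y -0.33 z -1.71 Mz 0.039
y t16.3 x 0.0405 y 0.0299 z 0.0625 yaw 167.97 | F x 0.20 y -1.48 z -1.40 Mz 0.104
0.0310 t16.6 x 0.0405 y 0.0310 z 0.0625 yaw 167.98 | F x -0.08 y 0.33 z -0.97 Mz 0.025
0.0320 t16.9 x 0.0405 y 0.0321 z 0.0625 yaw 167.98 | F x 0.55 y -0.96 z -1.72 Mz 0.015
0.0330 t17.2 x 0.0405 y 0.0331 z 0.0625 yaw 167.98 | F x 0.08 y -0.95 z -1.99 Mz 0.050
0.0340 t17.5 x 0.0405 y 0.0340 z 0.0625 yaw 167.98 | F x 0.11 y -0.43 z -1.55 Mz 0.042
0.0350 t17.8 x 0.0405 y 0.0351 z 0.0625 yaw 167.98 | F x 0.55 y -0.23 z -2.50 Mz 0.009
0.0360 t18.1 x 0.0405 y 0.0360 z 0.0625 yaw 167.98 | F x -0.44 y -0.58 z -2.24 Mz 0.056
0.0370 t18.4 x 0.0405 y 0.0370 z 0.0625 yaw 167.98 | F x -0.21 y -0.60 z -1.62 Mz 0.058
0.0380 t18.7 x 0.0405 y 0.0381 z 0.0625 yaw 167.98 | F x -0.80 y -1.20 z -0.92 Mz 0.016
0.0390 t19.0 x 0.0405 y 0.0391 z 0.0625 yaw 167.98 | F x -0.15 y -1.49 z -1.95 Mz 0.038
0.0400 t19.3 x 0.0405 y 0.0401 z 0.0625 yaw 167.98 | F x -0.66 y -0.42 z -1.14 Mz 0.011
0.0410 t19.6 x 0.0405 y 0.0411 z 0.0625 yaw 167.98 | F x -0.28 y -0.14 z -2.18 Mz 0.014
0.0420 t19.9 x 0.0405 y 0.0420 z 0.0625 yaw 167.98 | F x 0.18 y -0.48 z -1.35 Mz 0.024
0.0430 t20.2 x 0.0405 y 0.0428 z 0.0625 yaw 167.97 | F x -0.41 y -2.76 z -2.22 Mz -0.014
0.0440 t20.5 x 0.0405 y 0.0430 z 0.0626 yaw 167.99 | F x -1.19 y -5.72 z -1.23 Mz 0.049
```

```bash
python3 - <<'E'
from h import *
Q=q(np.radians(166.63+1.35)); x,y=.0415,.0446
for i in range(12):
    r.move_straight(w(x,y,.0625),Q,speed=.012); r.hold(.05); rep("%.4f"%x)
    if -(r.read_state()["contact_force"][:2]@EX)>6.5: break
    x+=.0007
for k in range(3):
    r.hold(.5); rep("hold")
p,d,c=wristshot(); cv2.imwrite("pics/press.png",p[:,:,::-1])
E
```

```text
0.0415 t20.8 x 0.0412 y 0.0431 z 0.0625 yaw 167.99 | F x -2.02 y -9.62 z -0.91 Mz -0.007
0.0422 t21.1 x 0.0417 y 0.0431 z 0.0624 yaw 168.00 | F x -3.50 y -9.07 z -0.78 Mz -0.008
0.0429 t21.4 x 0.0423 y 0.0431 z 0.0623 yaw 168.00 | F x -2.36 y -9.34 z -0.74 Mz 0.068
0.0436 t21.7 x 0.0426 y 0.0431 z 0.0623 yaw 168.00 | F x -4.04 y -9.45 z -0.51 Mz -0.028
0.0443 t22.0 x 0.0428 y 0.0431 z 0.0623 yaw 168.00 | F x -6.66 y -10.06 z 0.26 Mz -0.004
hold t22.5 x 0.0427 y 0.0431 z 0.0622 yaw 168.00 | F x -5.97 y -10.30 z 0.80 Mz -0.032
hold t23.0 x 0.0427 y 0.0431 z 0.0623 yaw 168.00 | F x -5.97 y -9.52 z 0.47 Mz -0.067
hold t23.5 x 0.0427 y 0.0431 z 0.0623 yaw 168.00 | F x -6.77 y -9.73 z 0.56 Mz -0.003
```

View pics/press.png

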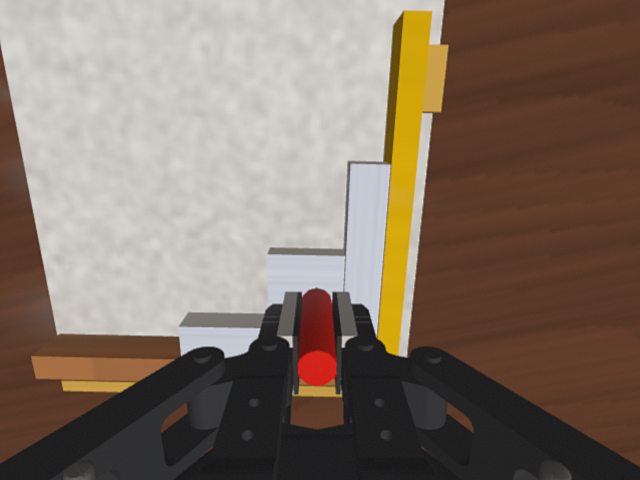

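The square is flush in the corner, with the leg along the yellow side at (387,165)-(380,330) and the yellow side on its stop at (435,80). Now back off diagonally, lift and place.

```bash
python3 - <<'E'
from h import *
Q=q(np.radians(166.63+1.35))
r.move_straight(w(.036,.034,.0625),Q,speed=.03)
r.move_straight(w(.010,-.005,.0635),Q,speed=.06); rep("away")
r.move_straight(w(.010,-.005,.16),Q,speed=.12)
G=q(np.radians(194.2)); m=[.556,.187]
r.reach([*m,.13],G)
r.move_straight([*m,.060],G,speed=.1); rep()
print(r.move_straight([*m,.051],G,speed=.015,max_force=5)); r.hold(.2); rep()
s=r.read_state()
command_gripper(.05); 
r.move_straight([*m,.20],speed=.08); r.hold(.3); rep()
p,d=optics.get_image("top"); cv2.imwrite("pics/end.png",cv2.resize(p[200:350,190:480,::-1],None,fx=2.7,fy=2.7,interpolation=cv2.INTER_CUBIC))
E
```

```text
away t25.1 x 0.0101 y -0.0049 z 0.0635 yaw 167.98 | F x 0.30 y 0.54 z -1.73 Mz 0.031
 t28.3 x -0.0088 y 0.3925 z 0.0605 yaw -165.81 | F x -0.60 y 0.36 z -1.23 Mz -0.013
True
 t29.1 x -0.0093 y 0.3923 z 0.0522 yaw -165.80 | F x 0.11 y -1.18 z 6.05 Mz 0.036
 t31.8 x -0.0093 y 0.3924 z 0.1999 yaw -165.80 | F x 0.10 y 0.18 z -0.08 Mz -0.047
```

```bash
python3 - <<'E'
from h import *
r.reach([.50,-0.0,.32],q(np.radians(194.2)))
p,d=optics.get_image("top"); cv2.imwrite("pics/end.png",cv2.resize(p[200:350,190:480,::-1],None,fx=2.7,fy=2.7,interpolation=cv2.INTER_CUBIC))
p2,_=optics.get_image("scene"); cv2.imwrite("pics/both.png",np.vstack([cv2.imread("pics/end.png")[:,:783],cv2.resize(p2[170:370,200:560,::-1],(783,190))]))
print(r.read_state()["time_s"])
E
```

```text
32.8917
```

View pics/both.png

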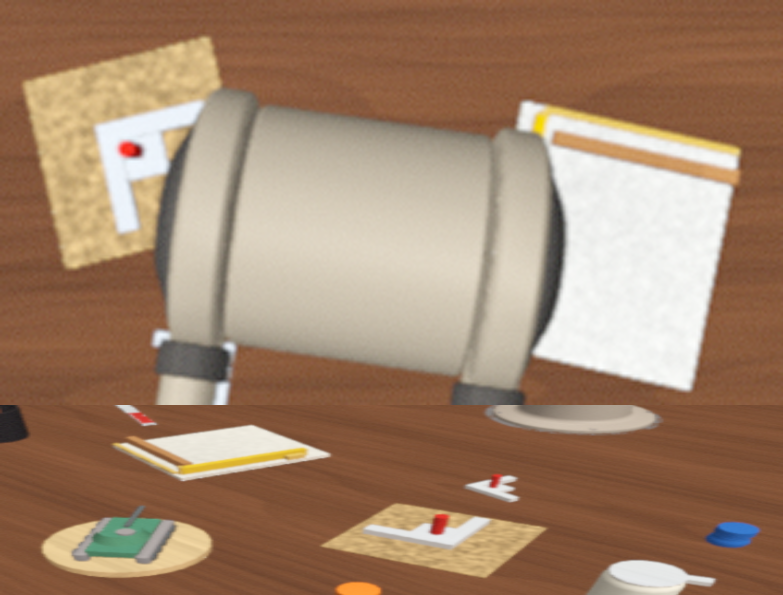

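The square lies flat in the middle of the mat with its knob at crop (130,150). In the scene strip the yellow side, (185,467)-(305,453), is square against its stop.

```bash
python3 -c "
from workcell import r
print(r.finish_job())"
```

```text
the job is handed in; nothing more can be done
None
```

I pressed the square into the far left corner for over 1.5 s, at about 6 N towards the back side and 10 N against the yellow side. It now lies flat on the cork mat, released, with the yellow side square, and the job is handed in at about 33 s of 67 s (no verdict was returned).

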